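Clear the ink slab at the end of a printing session

TASK

The worn-out print blocks lying on the ink slab have to go into the wire scrap basket: first take the plywood cover off the basket and lay it flat, grip upwards, on the middle of the rubber mat, then drop every one of the blocks into the basket. Only when all the blocks are in the basket, press the pump head of the cleaner bottle right down for a moment and let it spring back; last of all put the cover back, flat and square on the basket's rim so that it covers the mouth all round. Do not knock over the ink jar or the squeeze bottle.

Things in the scene. Friction and masses are not known exactly. Their poses are not given: they have to be found in the camera images.
- slab: fixed ink slab: flat glass plate 250 (x) x 270 (y) x 6 mm with a black ink film; origin: centre of its underside, on the table; z up
- mat: fixed black rubber mat 240 (x) x 210 (y) x 3 mm on the table; origin: centre of its underside
- basket: fixed open wire scrap basket, outside 180 (x) x 150 (y) x 120 mm high, wall and floor 4 mm; origin: centre of its underside, on the table; z up
- basket_rim (a point): centre of the basket's mouth, level with its rim, 120 mm above the table; same axes as the basket
- cover: loose flat plywood cover 220 (x) x 190 (y) x 10 mm, 0.28 kg, with a wooden grip bar standing on the middle of its top, 100 mm along x, 22 mm thick in y, 40 mm high (top of the grip 50 mm above the underside); origin: centre of its underside; z up out of the grip side. At the start it lies across the basket's mouth
- pump (a joint): travel of the sprung pump head of the cleaner bottle, m: 0 up, 0.014 fully down; takes about 8.5 N to hold down and springs back
- pump_top (a point): centre of the top face of the white pump head (36 mm disc, with a 50 mm spout reaching over the slab), 150 mm above the table when up; pressed straight down. The white cleaner bottle (56 mm diameter) beneath it is fixed by a foot beside the ink slab
- ink_jar: bystander: upright dark ink jar with black cap, 64 mm diameter, 75 mm high; origin: centre of its underside, z up
- squeeze: bystander: upright blue squeeze bottle with black cap, 60 mm diameter, 170 mm high; origin: centre of its underside, z up
- block0: loose worn-out print block (light wood with a brown carved face on top), 80 (x) x 40 (y) x 24 mm (z), about 70 g; origin: centre of its underside. Lies on the ink slab at the start; None if absent from this run
- block1: loose worn-out print block (light wood with a brown carved face on top), 90 (x) x 42 (y) x 24 mm (z), about 70 g; origin: centre of its underside. Lies on the ink slab at the start; None if absent from this run
- block2: loose worn-out print block (light wood with a brown carved face on top), 75 (x) x 36 (y) x 24 mm (z), about 70 g; origin: centre of its underside. Lies on the ink slab at the start; None if absent from this run
- block3: loose worn-out print block (light wood with a brown carved face on top), 84 (x) x 45 (y) x 24 mm (z), about 70 g; origin: centre of its underside. Lies on the ink slab at the start; None if absent from this run
- block4: loose worn-out print block (light wood with a brown carved face on top), 78 (x) x 38 (y) x 24 mm (z), about 70 g; origin: centre of its underside. Lies on the ink slab at the start; None if absent from this run
Things that resemble listed ones, but are neither listed nor needed, are in the scene too. Leave any blue, pink or purple look-alike of the block1 alone.

How it is judged:
By the outcome, as a careful person would: the job done as asked, in the order asked, and still so for the second after the job is handed in, with the robot touching nothing.
Of block0, block1, block2, block3, block4 only 3 to 5 are there at a start; the rules pass over those that are not, and their reading is None.
At some moment in a run one of block0, block1, block2, block3, block4, cover may be knocked a few centimetres aside while the robot is not near it.
Once in a run the grip may slacken for a moment while it holds something.
It also fails if it takes over 210 s, if anything falls off the work surface, if the arm or the gripper's body presses on something with over 40 N, if the wrist force passes 120 N, or if a joint passes its speed limit or range.

ROBOT

A 7-joint arm with a two-finger parallel gripper is mounted at the origin on the work surface. World frame = base frame: x ahead of the robot, y to its left, z up, the work surface at z = 0. Lengths are in m, angles in degrees, forces in N, time in s.
With the tool pointing down it reaches from about 0.425 to 0.95 m from the base axis. Payload 4.7 kg.
Tool frame: the origin (TCP) lies midway between the tips of the shut fingers; the grasp point (between the pads) lies behind it (arm.pinch_z is the z of the grasp point in the tool frame, in m); z points along the fingers, y is the line along which they close (so a half turn about z gives the same grasp; the last joint's range is limited). The gripper opens to 87 mm and grips with 3 to 60 N. Pads are 19 mm wide; open, the fingers measure 117 mm over their backs; the gripper's body (75 mm by 190 mm) begins 51 mm behind the grasp point.
Start: joints at [-74.651, 26.849, -2.785, 87.806, 1.381, 65.374, -4.715], TCP at [0.197, 0.646, 0.223] pointing down, gripper open.
Joint ranges: [-148.3, 148.3], [-19.14, 114.17], [-79.39, 73.82], [5.75, 140.21], [-59.74, 239.74], [12.07, 113.84], [-152.46, 152.46]. Speed limits (degrees/s): [147.25, 147.25, 180, 180, 180, 180, 180].

INTERFACE

Orientations are given as [roll, pitch, yaw] about the fixed x, y, z axes, in that order (R = Rz(yaw) Ry(pitch) Rx(roll)).
In Python, from station import arm gives the robot as it stands.
- The arm moves only by the shell command python3 -m creep 'ROWS' [FORCE]. ROWS is JSON, one flat list of numbers, 7 for each row, row after row: the shift along the tool's x, y, z as a fraction of full scale, then the turn, a rotation vector about the tool's x, y, z as a fraction of full scale, then the opening, from 0 (shut) to 1 (fully open). A call has exactly 10 rows; each row is the pose to reach, as a shift and turn from the pose commanded when the call began, along the tool's axes at that moment, turning the shorter way round; what a row does not reach only later rows make up. Full scale, the value 1, is 100 cm for a shift and 2 pi rad for a turn. A row lasts 1/10 s, in which the tool goes at most 50 mm and 8.59 degrees, less where a joint would pass 70% of its speed; a pose out of reach is approached as far as the arm can. A call with a number of a shift or a turn outside -1 to 1 is refused whole. A call with a gripper value outside its range is refused whole. The fingers move at their own pace and stop on an object; FORCE is the grip in N (left out, the last holds). Time passes only in rows, so rows that repeat a pose let the fingers close, or fill a call up. It gives the time, the measured TCP pose, the force, the opening and the grip force at its end, in the units of the state.
- arm.observe(): the state, without advancing time (a new reading comes with each control period).
- arm.camera(name): name is "side" or "top"; returns the picture (420x560x3 uint8, blue, green, red); there is no depth.
- arm.calibration(name): a dict with "camera_matrix" (3x3 intrinsics, pixels), "rvec" (rotation vector, rad) and "tvec" (3), from world to camera coordinates, as OpenCV has them. Camera axes: x right, y down, z forward; pixel columns grow to the right and rows downward; lengths in m; the calibration is good to about 2 mm. A picture is of the moment at which its call begins. calibration takes no time and is no camera call.
- arm.job_done(): hands the job in; it is judged then, once.
The state is a dict: "time": time; "joint_positions": joint angles; "qvel": joint speeds; "joint_efforts": joint torques, N m; "position": TCP position; "tool_rot": TCP orientation; "ft_force": force on the tool from outside, world axes, zero at the start; "ft_torque": the same for the moment, N m; "opening": opening from 0.0 (shut) to 1.0 (fully open); "finger_force": force on a finger pad.
Only numpy, scipy, OpenCV 4.12 (cv2) and the standard library are available. Lean on these libraries where they do the work, as an engineer would, in place of code of your own. Each camera call takes 0.05 s, during which the arm holds its last target. There are 200 camera calls.

## Working session

There is one attempt and no reset: what is moved stays moved. The work goes in short steps, Python scripts to look and compute and a shell command to move; the robot and the scene stay as the last step left them, time stands still between calls to the robot, and variables do not carry over. Pictures are saved under pics/ and viewed, at most 14 in all, crops included, and the job is handed in when it is done.

```bash
ls; mkdir -p pics; python3 - <<'E'
from station import arm
import cv2,numpy as np
for n in("top","side"):
    im=arm.camera(n);cv2.imwrite(f"pics/{n}0.png",im)
    c=arm.calibration(n);R=cv2.Rodrigues(np.array(c["rvec"]))[0];print(n,np.round(c["camera_matrix"],1).tolist(),np.round(-R.T@np.array(c["tvec"]).ravel(),3))
s=arm.observe();print(s["position"],s["tool_rot"],s["opening"],arm.pinch_z,s["time"])
E
```

```text
pics
top [[531.9, 0.0, 284.6], [0.0, 531.9, 205.8], [0.0, 0.0, 1.0]] [0.258 0.125 1.555]
side [[437.3, 0.0, 281.1], [0.0, 437.3, 203.5], [0.0, 0.0, 1.0]] [-0.    -0.764  0.85 ]
[0.19725474 0.6449649  0.22156489] [-1.79895364e+02  5.30853302e-03  1.62996428e+02] 0.9998379067458203 -0.0187 0.1
```

View pics/top0.png

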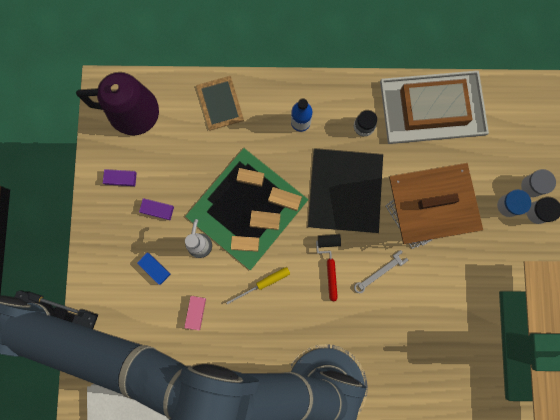

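View pics/side0.png

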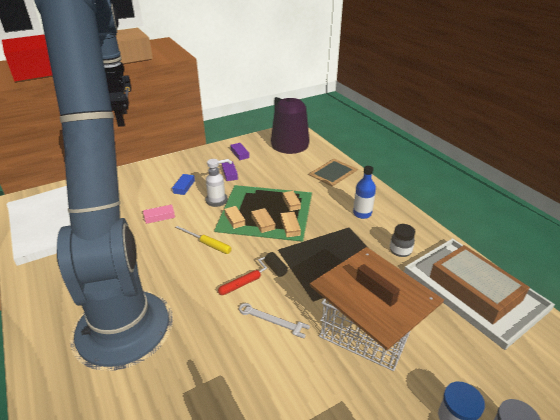

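```bash
cat > h.py <<'E'
from station import arm
import cv2,numpy as np
from scipy.spatial.transform import Rotation as Ro
def cal(n):
    c=arm.calibration(n);return np.array(c["camera_matrix"]),cv2.Rodrigues(np.array(c["rvec"],float))[0],np.array(c["tvec"],float).ravel()
def ray(n,px,z):
    K,R,t=cal(n);px=np.atleast_2d(px).astype(float);o=-R.T@t
    d=np.c_[px,np.ones(len(px))]@np.linalg.inv(K).T@R
    return (o+d*((z-o[2])/d[:,2])[:,None])
def proj(n,P):
    K,R,t=cal(n);return cv2.projectPoints(np.atleast_2d(P).astype(float),cv2.Rodrigues(R)[0],t,K,None)[0][:,0]
def rects(n,mask,z,amin=60):
    """contours -> world rects at plane z: centre, long, short, yaw of long side"""
    out=[]
    for c in cv2.findContours(mask,cv2.RETR_EXTERNAL,cv2.CHAIN_APPROX_NONE)[0]:
        if cv2.contourArea(c)<amin: continue
        w=ray(n,c[:,0],z)[:,:2]
        (cx,cy),_,_=r=cv2.minAreaRect((w*1000).astype(np.float32));b=cv2.boxPoints(r)
        e=[b[1]-b[0],b[2]-b[1]];e.sort(key=np.linalg.norm)
        out.append((round(cx/1000,4),round(cy/1000,4),round(np.linalg.norm(e[1])),round(np.linalg.norm(e[0])),round(np.degrees(np.arctan2(e[1][1],e[1][0]))%180,1),c[:,0].mean(0).round().tolist()))
    return out
def hsv(im,lo,hi): return cv2.inRange(cv2.cvtColor(im,cv2.COLOR_BGR2HSV),np.array(lo),np.array(hi))
def go(x,y,z,closeyaw=None):
    """shift/turn (fractions) from the present pose to TCP x,y,z, pointing down, with finger-closing line at world angle closeyaw"""
    s=arm.observe();R=Ro.from_euler("xyz",s["tool_rot"],degrees=True);p=np.array(s["position"])
    yv=R.as_matrix()[:,1];cur=np.degrees(np.arctan2(yv[1],yv[0]))
    d=0 if closeyaw is None else (closeyaw-cur+90)%180-90
    zx=Ro.from_euler("xyz",[180,0,0],degrees=True)
    yaw=cur+d # tool y world angle; down-pointing Rz(a)Rx(180): y -> angle a-90
    T=Ro.from_euler("xyz",[180,0,yaw+90],degrees=True)
    sh=R.inv().apply(np.array([x,y,z])-p);tu=(R.inv()*T).as_rotvec()/(2*np.pi)
    print("shift",sh.round(4),"turn",tu.round(4),"deg",round(d,1),"j7",round(s["joint_positions"][6],1),"dist",round(float(np.linalg.norm(sh)),3))
E
python3 - <<'E'
from h import *
im=arm.camera("top")
h=cv2.cvtColor(im,cv2.COLOR_BGR2HSV)
for p in [(250,177),(265,219),(430,190),(438,201),(345,170),(230,200),(197,237),(400,75),(212,183),(195,313)]: print(p,h[p[1],p[0]])
m=hsv(im,(8,100,150),(22,255,255));roi=np.zeros_like(m);roi[145:272,185:310]=255
print("blocks");[print(r) for r in rects("top",m&roi,.03)]
m2=hsv(im,(0,0,0),(179,255,60))
print("dark");[print(r) for r in rects("top",m2,.003,1500)]
m3=hsv(im,(5,120,60),(14,255,170));roi[:]=0;roi[155:250,380:490]=255;print("cover");[print(r) for r in rects("top",m3&roi,.13,500)]
m4=hsv(im,(0,60,20),(14,255,75));print("grip");[print(r) for r in rects("top",m4&roi,.17,100)]
m5=hsv(im,(55,80,30),(85,255,255));roi[:]=0;roi[145:272,185:310]=255;print("slab",rects("top",m5&roi,.006,500))
big=cv2.resize(im[140:275,150:500],None,fx=2.2,fy=2.2,interpolation=cv2.INTER_CUBIC);cv2.imwrite("pics/crop.png",big)
E
```

```text
(250, 177) [ 17 132 180]
(265, 219) [ 17 131 167]
(430, 190) [ 14 171 122]
(438, 201) [ 12 158  71]
(345, 170) [50 21 36]
(230, 200) [120  22  23]
(197, 237) [ 10   6 136]
(400, 75) [ 20 109 154]
(212, 183) [ 19 107 100]
(195, 313) [171 117 192]
blocks
(0.3994, 0.2335, 77, 37, np.float32(86.7), [244.0, 243.0])
(0.4413, 0.3956, 46, 20, np.float32(2.3), [187.0, 228.0])
(0.4685, 0.1767, 83, 43, np.float32(83.8), [265.0, 220.0])
(0.4103, 0.2254, 355, 182, np.float32(90.5), [257.0, 253.0])
(0.532, 0.1193, 89, 39, np.float32(71.9), [285.0, 198.0])
(0.5963, 0.2215, 74, 34, np.float32(78.6), [250.0, 176.0])
(0.5934, 0.2282, 367, 203, np.float32(92.3), [240.0, 167.0])
dark
(0.0137, 0.7439, 346, 210, np.float32(90.5), [43.0, 381.0])
(0.1198, -0.5482, 301, 93, np.float32(0.2), [516.0, 344.0])
(0.2977, 0.8099, 620, 277, np.float32(32.3), [42.0, 274.0])
(0.522, 0.2341, 193, 189, np.float32(51.4), [247.0, 200.0])
(0.5622, -0.0611, 238, 209, np.float32(175.6), [345.0, 191.0])
(0.8342, 0.62, 253, 155, np.float32(50.7), [120.0, 103.0])
cover
(0.5046, -0.2905, 220, 188, np.float32(100.5), [436.0, 203.0])
grip
(0.5016, -0.2851, 109, 24, np.float32(100.1), [437.0, 202.0])
slab [(0.5063, 0.2315, 268, 248, np.float32(141.3), [245.0, 209.0])]
```

View pics/crop.png

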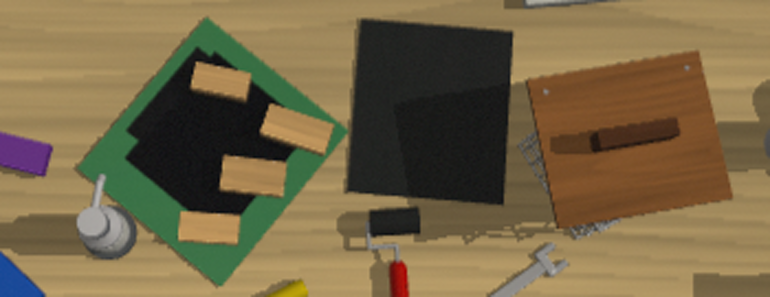

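The top view shows the work area. Candidates:
- **Blocks:** four orange wood blocks on the slab at (250,177), (285,198), (265,219) and (245,243). The purple (120,178), (156,209), blue (153,268) and pink (195,313) ones are look-alikes to leave alone.
- **Cover:** plywood at (436,203), not the brown framed block in the tray at (437,104) or the small framed plate at (220,103).
- **Pump:** the white head at (195,240), not the blue squeeze bottle.

The crop confirms these choices, and the measured sizes match those given.

```bash
cat >> h.py <<'E'
def plan(wps):
    """wps: list of (x,y,z,closing angle); prints shift/turn fractions for each leg from the one before"""
    s=arm.observe();R=Ro.from_euler("xyz",s["tool_rot"],degrees=True);p=np.array(s["position"])
    print("at",p.round(4),"rot",np.round(s["tool_rot"],1),"t",round(s["time"],2),"j7",round(s["joint_positions"][6],1),"op",round(s["opening"],3))
    for w in wps:
        yv=R.as_matrix()[:,1];cur=np.degrees(np.arctan2(yv[1],yv[0]))
        d=0 if w[3] is None else (w[3]-cur+90)%180-90
        T=Ro.from_euler("xyz",[180,0,cur+d+90],degrees=True)
        sh=R.inv().apply(np.array(w[:3])-p);tu=(R.inv()*T).as_rotvec()/(2*np.pi)
        print(w,"->",sh.round(4).tolist(),tu.round(4).tolist(),"deg",round(d,1),"len",round(float(np.linalg.norm(sh)),3))
        R=T;p=np.array(w[:3])
E
python3 - <<'E'
from h import *
plan([(.5,.30,.27,73),(.52,-.05,.27,40),(.504,-.29,.22,10.5),(.504,-.29,.138,10.5)])
print(ray("top",[[194,240]],.15),ray("side",[[213,163]],.15))
E
```

```text
at [0.1972 0.6451 0.2217] rot [-179.9    0.   163. ] t 0.15 j7 -4.7 op 0.997
(0.5, 0.3, 0.27, 73) -> [-0.3904, -0.2415, -0.0479] [-0.0002, 0.0, -0.0] deg 0.0 len 0.462
(0.52, -0.05, 0.27, 40) -> [-0.1215, -0.3289, -0.0] [0.0, -0.0, 0.0917] deg -33.0 len 0.351
(0.504, -0.29, 0.22, 10.5) -> [-0.1736, -0.1665, 0.05] [0.0, -0.0, 0.0819] deg -29.5 len 0.246
(0.504, -0.29, 0.138, 10.5) -> [0.0, -0.0, 0.082] [0.0, 0.0, 0.0] deg -0.0 len 0.082
[[0.39479414 0.35855046 0.15      ]] [[0.39192625 0.35119558 0.15      ]]
```

```bash
python3 -m creep '[-0.04,-0.024,-0.03,0,0,0,1,-0.08,-0.048,-0.048,0,0,0,1,-0.12,-0.075,-0.048,0,0,0,1,-0.16,-0.1,-0.048,0,0,0,1,-0.2,-0.125,-0.048,0,0,0,1,-0.24,-0.15,-0.048,0,0,0,1,-0.28,-0.175,-0.048,0,0,0,1,-0.32,-0.2,-0.048,0,0,0,1,-0.36,-0.225,-0.048,0,0,0,1,-0.39,-0.2415,-0.048,0,0,0,1]' 40
python3 -m creep '[-0.012,-0.033,0,0,0,0.01,1,-0.024,-0.066,0,0,0,0.02,1,-0.036,-0.1,0,0,0,0.03,1,-0.05,-0.135,0,0,0,0.04,1,-0.062,-0.17,0,0,0,0.05,1,-0.074,-0.2,0,0,0,0.06,1,-0.087,-0.235,0,0,0,0.07,1,-0.1,-0.27,0,0,0,0.08,1,-0.11,-0.3,0,0,0,0.0917,1,-0.1215,-0.329,0,0,0,0.0917,1]'
python3 -m creep '[-0.02,-0.02,0.005,0,0,0.01,1,-0.04,-0.04,0.01,0,0,0.02,1,-0.06,-0.06,0.015,0,0,0.03,1,-0.08,-0.08,0.02,0,0,0.04,1,-0.1,-0.1,0.025,0,0,0.05,1,-0.12,-0.12,0.03,0,0,0.06,1,-0.14,-0.14,0.04,0,0,0.07,1,-0.16,-0.155,0.045,0,0,0.0819,1,-0.1736,-0.1665,0.05,0,0,0.0819,1,-0.1736,-0.1665,0.05,0,0,0.0819,1]'
python3 - <<'E'
from h import *
im=arm.camera("top");roi=np.zeros(im.shape[:2],np.uint8);roi[155:250,380:490]=255
cv2.imwrite("pics/pre.png",np.hstack([im[150:260,340:500],arm.camera("side")[210:320,300:460]]))
plan([(.504,-.29,.138,10.5)])
E
```

```text
time: 1.15
position: [0.5016, 0.2969, 0.2705]
tool_rot: [-179.9, 0.0, 162.8]
ft_force: [-0.4, -0.1, 0.0]
opening: 0.999
finger_force: 0.0
time: 2.15
position: [0.5192, -0.0512, 0.2704]
tool_rot: [-180.0, -0.0, 129.9]
ft_force: [-0.7, -0.1, -0.7]
opening: 1.001
finger_force: 0.0
time: 3.15
position: [0.5022, -0.2922, 0.2197]
tool_rot: [-179.9, 0.0, 100.2]
ft_force: [-0.9, 0.5, 0.6]
opening: 1.004
finger_force: 0.0
at [ 0.5035 -0.2892  0.2201] rot [-1.800e+02 -1.000e-01  1.005e+02] t 3.25 j7 48.7 op 0.999
(0.504, -0.29, 0.138, 10.5) -> [-0.001, 0.0004, 0.0821] [-0.0001, -0.0002, -0.0] deg 0.0 len 0.082
```

View pics/pre.png

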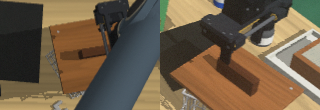

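```bash
python3 -m creep '[0,0,0.02,0,0,0,1,0,0,0.04,0,0,0,1,0,0,0.055,0,0,0,1,0,0,0.07,0,0,0,1,0,0,0.078,0,0,0,1,0,0,0.082,0,0,0,1,0,0,0.082,0,0,0,1,0,0,0.082,0,0,0,0,0,0,0.082,0,0,0,0,0,0,0.082,0,0,0,0]' 50
python3 -m creep '[0,0,0,0,0,0,0,0,0,0,0,0,0,0,0,0,0,0,0,0,0,0,0,-0.005,0,0,0,0,0,0,-0.015,0,0,0,0,0,0,-0.03,0,0,0,0,0,0,-0.045,0,0,0,0,0,0,-0.06,0,0,0,0,0,0,-0.07,0,0,0,0,0,0,-0.07,0,0,0,0]' 50
python3 - <<'E'
from h import *
cv2.imwrite("pics/lift.png",arm.camera("side"))
plan([(.562,-.061,.22,85.6),(.562,-.061,.03,85.6)])
E
```

```text
time: 4.25
position: [0.5039, -0.2898, 0.139]
tool_rot: [179.9, 0.0, 100.5]
ft_force: [0.3, 0.4, 0.8]
opening: 0.814
finger_force: 0.0
time: 5.25
position: [0.5046, -0.2903, 0.2107]
tool_rot: [179.8, 0.1, 100.5]
ft_force: [-0.1, -0.0, 0.5]
opening: 0.01
finger_force: 0.0
at [ 0.504  -0.2898  0.2094] rot [179.9   0.  100.5] t 5.3 j7 49.2 op 0.008
(0.562, -0.061, 0.22, 85.6) -> [0.2144, 0.0988, -0.0105] [0.0001, 0.0003, -0.2086] deg 75.1 len 0.236
(0.562, -0.061, 0.03, 85.6) -> [0.0, -0.0, 0.19] [0.0, 0.0, 0.0] deg 0.0 len 0.19
```

View pics/lift.png

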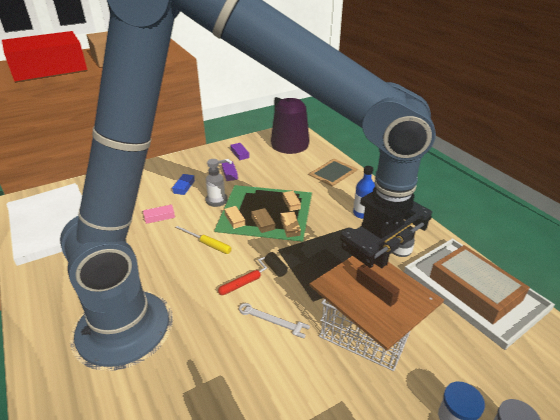

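The side view shows the cover still on the basket with its grip at (378,285). The fingers were still closing when I lifted, so I'll repeat the grasp with a longer close.

```bash
python3 -m creep '[0,0,0,0,0,0,0.7,0,0,0,0,0,0,0.7,0,0,0,0,0,0,0.7,0,0,0,0,0,0,0.7,0,0,0,0,0,0,0.7,0,0,0,0,0,0,0.7,0,0,0,0,0,0,0.7,0,0,0,0,0,0,0.7,0,0,0,0,0,0,0.7,0,0,0,0,0,0,0.7]' 50
python3 - <<'E'
from h import *
im=arm.camera("top");roi=np.zeros(im.shape[:2],np.uint8);roi[155:250,380:490]=255
print(rects("top",hsv(im,(5,120,60),(14,255,170))&roi,.13,500))
plan([(.504,-.29,.138,10.5)])
E
```

```text
time: 6.3
position: [0.5037, -0.2896, 0.2085]
tool_rot: [180.0, -0.0, 100.5]
ft_force: [0.3, -0.3, 0.6]
opening: 0.688
finger_force: 0.0
[(0.4963, -0.2466, 188, 129, np.float32(10.2), [418.0, 204.0])]
at [ 0.5037 -0.2896  0.2085] rot [180.   -0.  100.5] t 6.35 j7 49.2 op 0.701
(0.504, -0.29, 0.138, 10.5) -> [-0.0004, 0.0003, 0.0705] [0.0, -0.0, -0.0] deg 0.0 len 0.071
```

Opening takes about 1 s. I'll descend, then close for a full second before lifting.

```bash
python3 -m creep '[0,0,0.02,0,0,0,0.7,0,0,0.04,0,0,0,0.7,0,0,0.055,0,0,0,0.7,0,0,0.065,0,0,0,0.7,0,0,0.07,0,0,0,0.7,0,0,0.07,0,0,0,0,0,0,0.07,0,0,0,0,0,0,0.07,0,0,0,0,0,0,0.07,0,0,0,0,0,0,0.07,0,0,0,0]' 50
python3 -m creep '[0,0,0,0,0,0,0,0,0,0,0,0,0,0,0,0,0,0,0,0,0,0,0,0,0,0,0,0,0,0,0,0,0,0,0,0,0,0,0,0,0,0,0,0,0,0,0,0,0,0,0,0,0,0,0,0,0,0,0,0,0,0,0,0,0,0,0,0,0,0]' 50
python3 -m creep '[0,0,-0.005,0,0,0,0,0,0,-0.01,0,0,0,0,0,0,-0.02,0,0,0,0,0,0,-0.03,0,0,0,0,0,0,-0.04,0,0,0,0,0,0,-0.05,0,0,0,0,0,0,-0.06,0,0,0,0,0,0,-0.07,0,0,0,0,0,0,-0.07,0,0,0,0,0,0,-0.07,0,0,0,0]' 50
python3 - <<'E'
from h import *
plan([(.562,-.061,.21,85.6),(.562,-.061,.03,85.6)])
E
```

```text
time: 7.35
position: [0.5039, -0.2897, 0.1389]
tool_rot: [180.0, 0.0, 100.5]
ft_force: [-0.3, -0.1, -0.5]
opening: 0.33
finger_force: 0.0
time: 8.35
position: [0.5037, -0.2897, 0.1387]
tool_rot: [180.0, -0.0, 100.5]
ft_force: [-0.8, 1.4, 5.8]
opening: 0.245
finger_force: 50.0
time: 9.35
position: [0.5036, -0.2895, 0.2086]
tool_rot: [180.0, -0.0, 100.5]
ft_force: [0.1, -0.3, -4.2]
opening: 0.246
finger_force: 50.0
at [ 0.5036 -0.2895  0.2086] rot [180.   -0.  100.5] t 9.35 j7 49.3 op 0.246
(0.562, -0.061, 0.21, 85.6) -> [0.2141, 0.0991, -0.0013] [0.0, 0.0, -0.2086] deg 75.1 len 0.236
(0.562, -0.061, 0.03, 85.6) -> [0.0, -0.0, 0.18] [0.0, 0.0, -0.0] deg 0.0 len 0.18
```

```bash
python3 -m creep '[0.022,0.01,0,0,0,-0.02,0,0.044,0.02,0,0,0,-0.042,0,0.066,0.03,0,0,0,-0.064,0,0.088,0.04,0,0,0,-0.086,0,0.11,0.05,0,0,0,-0.108,0,0.132,0.06,0,0,0,-0.13,0,0.154,0.07,0,0,0,-0.152,0,0.176,0.08,0,0,0,-0.172,0,0.196,0.09,0,0,0,-0.192,0,0.214,0.099,0,0,0,-0.2086,0]' 50
python3 -m creep '[0,0,0.01,0,0,0,0,0,0,0.03,0,0,0,0,0,0,0.05,0,0,0,0,0,0,0.075,0,0,0,0,0,0,0.1,0,0,0,0,0,0,0.12,0,0,0,0,0,0,0.14,0,0,0,0,0,0,0.15,0,0,0,0,0,0,0.155,0,0,0,0,0,0,0.155,0,0,0,0]' 50
python3 - <<'E'
from h import *
im=arm.camera("side");cv2.imwrite("pics/mat.png",im[170:400,180:480])
plan([(.562,-.061,.022,85.6)]);print(arm.observe()["finger_force"])
E
```

```text
time: 10.35
position: [0.5617, -0.0599, 0.2077]
tool_rot: [180.0, -0.1, 175.9]
ft_force: [0.1, -0.4, -3.5]
opening: 0.247
finger_force: 50.0
time: 11.35
position: [0.5616, -0.0616, 0.053]
tool_rot: [-180.0, -0.1, 175.5]
ft_force: [0.4, -0.5, -2.0]
opening: 0.25
finger_force: 50.0
at [ 0.5622 -0.0615  0.0537] rot [-180.     0.   175.6] t 11.4 j7 95.8 op 0.249
(0.562, -0.061, 0.022, 85.6) -> [0.0003, 0.0005, 0.0317] [-0.0, 0.0001, -0.0001] deg 0.0 len 0.032
49.999478766694665
```

View pics/mat.png

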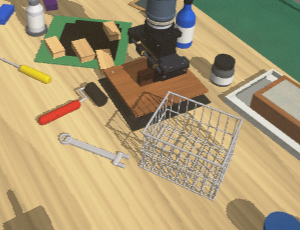

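The cover hangs level over the mat and the basket is uncovered, with its mouth around crop (190,120). Next I lower the cover, release it and rise.

```bash
python3 -m creep '[0,0,0.01,0,0,0,0,0,0,0.018,0,0,0,0,0,0,0.024,0,0,0,0,0,0,0.028,0,0,0,0,0,0,0.031,0,0,0,0,0,0,0.032,0,0,0,0,0,0,0.032,0,0,0,0,0,0,0.032,0,0,0,0,0,0,0.032,0,0,0,0,0,0,0.032,0,0,0,0]' 50
python3 -m creep '[0,0,0,0,0,0,0.7,0,0,0,0,0,0,0.7,0,0,0,0,0,0,0.7,0,0,0,0,0,0,0.7,0,0,0,0,0,0,0.7,0,0,0,0,0,0,0.7,0,0,0,0,0,0,0.7,0,0,0,0,0,0,0.7,0,0,0,0,0,0,0.7,0,0,0,0,0,0,0.7]' 50
python3 -m creep '[0,0,-0.03,0,0,0,0.8,0,0,-0.07,0,0,0,0.8,0,0,-0.12,0,0,0,0.8,0,0,-0.17,0,0,0,0.8,0,0,-0.2,0,0,0,0.8,0,0.05,-0.21,0,0,0,0.8,0,0.1,-0.21,0,0,0,0.8,0,0.14,-0.21,0,0,0,0.8,0,0.18,-0.21,0,0,0,0.8,0,0.2,-0.21,0,0,0,0.8]' 50
python3 - <<'E'
from h import *
im=arm.camera("top");s=arm.camera("side");cv2.imwrite("pics/off.png",np.hstack([im[140:300,170:500],s[170:330,180:480]]))
m=hsv(im,(8,100,150),(22,255,255));roi=np.zeros_like(m);roi[145:272,185:310]=255
[print(r) for r in rects("top",m&roi,.03) if r[2]<100]
plan([])
E
```

```text
time: 12.4
position: [0.562, -0.0612, 0.0218]
tool_rot: [180.0, 0.0, 175.6]
ft_force: [-1.7, 1.1, 1.2]
opening: 0.25
finger_force: 50.0
time: 13.4
position: [0.562, -0.0612, 0.0215]
tool_rot: [180.0, -0.0, 175.6]
ft_force: [0.7, -0.4, 0.0]
opening: 0.7
finger_force: 0.0
time: 14.4
position: [0.5767, 0.1432, 0.2314]
tool_rot: [179.9, -0.0, 175.9]
ft_force: [-0.4, 0.5, -0.3]
opening: 0.799
finger_force: 0.0
(0.3993, 0.2334, 77, 37, np.float32(86.7), [244.0, 243.0])
(0.4413, 0.3956, 46, 20, np.float32(2.3), [187.0, 228.0])
(0.4687, 0.1768, 83, 43, np.float32(83.8), [264.0, 219.0])
(0.5963, 0.2215, 74, 34, np.float32(78.6), [250.0, 177.0])
at [0.5767 0.1428 0.2312] rot [179.9  -0.  176. ] t 14.5 j7 71.5 op 0.801
```

View pics/off.png

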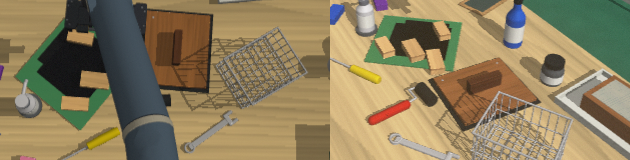

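```bash
python3 - <<'E'
from h import *
im=arm.camera("top");cv2.imwrite("pics/bas.png",np.hstack([cv2.resize(im[155:260,375:490],None,fx=3.4,fy=3.4,interpolation=cv2.INTER_CUBIC),cv2.resize(arm.camera("side")[250:355,300:415],None,fx=3.4,fy=3.4,interpolation=cv2.INTER_CUBIC)]))
E
```

```text
(no output)
```

View pics/bas.png

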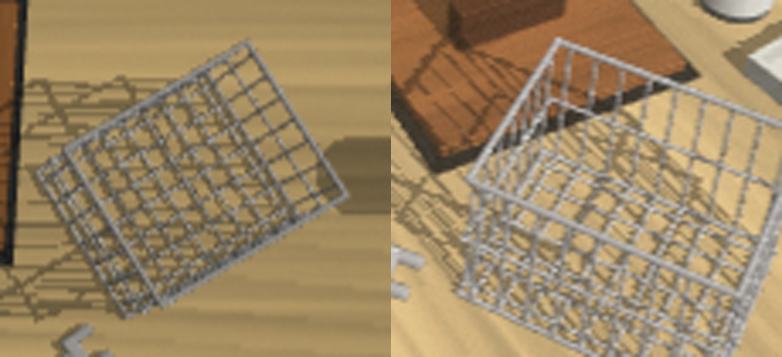

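Top view: rim corners at crop (68,150), (248,42), (348,196) and (162,304). Side view: three rim corners at (558,40), (470,178) and (740,292). I'll use these for the basket pose.

```bash
python3 - <<'E'
from h import *
T=np.array([(68,150),(248,42),(348,196),(162,304)])/3.4+[375,155]-0.4
S=(np.array([(470,178),(558,40),(740,292)])-[391,0])/3.4+[300,250]-.4
W=ray("top",T,.12);V=ray("side",S,.12);print(W.round(4),V.round(4))
print("sides",[round(float(np.linalg.norm(W[i]-W[i-1])),3) for i in range(4)],"c",W.mean(0),"side-c",(V[1]+V[2])/2)
e=W[1]-W[0]+W[2]-W[3];f=W[0]-W[3]+W[1]-W[2];print(np.degrees(np.arctan2(e[1],e[0])),np.degrees(np.arctan2(f[1],f[0])),np.degrees(np.arctan2(*(V[1]-V[0])[1::-1])),np.degrees(np.arctan2(*(V[2]-V[0])[1::-1])))
plan([(.5963,.2215,.1,-11.4),(.5963,.2215,.009,-11.4)])
E
```

```text
[[ 0.5166 -0.1819  0.12  ]
 [ 0.6075 -0.3309  0.12  ]
 [ 0.4813 -0.4063  0.12  ]
 [ 0.3929 -0.2537  0.12  ]] [[ 0.3926 -0.2568  0.12  ]
 [ 0.5167 -0.183   0.12  ]
 [ 0.4823 -0.407   0.12  ]]
sides [0.143, 0.175, 0.147, 0.176] c [ 0.49955705 -0.29322087  0.12      ] side-c [ 0.49946591 -0.29499288  0.12      ]
-59.26172828820275 30.507619122809427 30.75534942520737 -59.157976557150164
at [0.5772 0.1375 0.2313] rot [-179.9   -0.   175.6] t 14.6 j7 71.5 op 0.804
(0.5963, 0.2215, 0.1, -11.4) -> [-0.0127, 0.0854, 0.1312] [-0.0001, -0.0002, -0.2306] deg 83.0 len 0.157
(0.5963, 0.2215, 0.009, -11.4) -> [0.0, -0.0, 0.091] [0.0, 0.0, -0.0] deg 0.0 len 0.091
```

```bash
python3 -m creep '[-0.002,0.01,0.01,0,0,0.022,0.65,-0.004,0.02,0.02,0,0,0.044,0.65,-0.006,0.03,0.03,0,0,0.066,0.65,-0.007,0.04,0.04,0,0,0.088,0.65,-0.008,0.05,0.05,0,0,0.11,0.65,-0.009,0.06,0.06,0,0,0.132,0.65,-0.01,0.07,0.07,0,0,0.154,0.65,-0.011,0.08,0.08,0,0,0.176,0.65,-0.0127,0.0854,0.09,0,0,0.198,0.65,-0.0127,0.0854,0.09,0,0,0.22,0.65]' 40
python3 - <<'E'
from h import *
im=arm.camera("top")
m=hsv(im,(8,100,150),(22,255,255));roi=np.zeros_like(m);roi[145:272,185:310]=255
[print(r) for r in rects("top",m&roi,.03) if r[2]<100]
plan([(.5963,.2215,.07,-11.4),(.5963,.2215,.009,-11.4),(.5963,.2215,.18,-11.4),(.55,-.03,.18,10),(.4995-.036,-.294-.002,.18,30.7),(.4635,-.296,.06,30.7)])
E
```

```text
time: 15.6
position: [0.5962, 0.2206, 0.1402]
tool_rot: [-179.9, 0.1, 96.0]
ft_force: [0.4, -0.5, -0.8]
opening: 0.652
finger_force: 0.0
(0.4413, 0.3956, 46, 20, np.float32(2.3), [187.0, 228.0])
at [0.5966 0.2202 0.1408] rot [-1.799e+02  1.000e-01  9.570e+01] t 15.65 j7 -5.5 op 0.647
(0.5963, 0.2215, 0.07, -11.4) -> [0.0015, -0.0001, 0.0708] [-0.0002, 0.0003, 0.0476] deg -17.1 len 0.071
(0.5963, 0.2215, 0.009, -11.4) -> [0.0, -0.0, 0.061] [0.0, 0.0, 0.0] deg 0.0 len 0.061
(0.5963, 0.2215, 0.18, -11.4) -> [0.0, 0.0, -0.171] [0.0, 0.0, 0.0] deg 0.0 len 0.171
(0.55, -0.03, 0.18, 10) -> [-0.2557, 0.0043, 0.0] [0.0, 0.0, -0.0594] deg 21.4 len 0.256
(0.4635, -0.296, 0.18, 30.7) -> [-0.2469, -0.1314, -0.0] [0.0, 0.0, -0.0575] deg 20.7 len 0.28
(0.4635, -0.296, 0.06, 30.7) -> [0.0, -0.0, 0.12] [0.0, 0.0, 0.0] deg 0.0 len 0.12
```

```bash
python3 -m creep '[0.0015,0,0.01,0,0,0.02,0.65,0.0015,0,0.02,0,0,0.04,0.65,0.0015,0,0.03,0,0,0.0476,0.65,0.0015,0,0.05,0,0,0.0476,0.65,0.0015,0,0.07,0,0,0.0476,0.65,0.0015,0,0.09,0,0,0.0476,0.65,0.0015,0,0.11,0,0,0.0476,0.65,0.0015,0,0.122,0,0,0.0476,0.65,0.0015,0,0.13,0,0,0.0476,0.65,0.0015,0,0.1315,0,0,0.0476,0.65]' 40
python3 -m creep '[0,0,0,0,0,0,0,0,0,0,0,0,0,0,0,0,0,0,0,0,0,0,0,0,0,0,0,0,0,0,0,0,0,0,0,0,0,0,0,0,0,0,0,0,0,0,0,0,0,0,0,0,0,0,0,0,0,0,0,0,0,0,0,0,0,0,0,0,0,0]' 40
python3 -m creep '[0,0,-0.005,0,0,0,0,0,0,-0.02,0,0,0,0,0,0,-0.04,0,0,0,0,0,0,-0.06,0,0,0,0,0,0,-0.08,0,0,0,0,0,0,-0.1,0,0,0,0,0,0,-0.12,0,0,0,0,0,0,-0.14,0,0,0,0,0,0,-0.16,0,0,0,0,0,0,-0.17,0,0,0,0]' 40
python3 - <<'E'
from h import *
plan([(.55,-.03,.18,10),(.537,-.314,.18,30.7),(.537,-.314,.06,30.7)])
E
```

```text
time: 16.65
position: [0.5964, 0.223, 0.0096]
tool_rot: [-180.0, 0.0, 79.2]
ft_force: [-1.1, -0.4, -0.1]
opening: 0.648
finger_force: 0.0
time: 17.65
position: [0.5967, 0.2242, 0.0107]
tool_rot: [180.0, -0.0, 79.3]
ft_force: [-0.8, -0.2, 6.1]
opening: 0.411
finger_force: 40.0
time: 18.65
position: [0.5973, 0.2239, 0.1827]
tool_rot: [179.8, -0.1, 79.2]
ft_force: [0.1, -1.0, -1.3]
opening: 0.408
finger_force: 40.0
at [0.5973 0.2239 0.1827] rot [ 1.798e+02 -1.000e-01  7.920e+01] t 18.65 j7 -21.1 op 0.408
(0.55, -0.03, 0.18, 10) -> [-0.2582, 0.001, 0.0021] [0.0005, -0.0002, -0.0577] deg 20.8 len 0.258
(0.537, -0.314, 0.18, 30.7) -> [-0.2774, -0.0621, -0.0] [0.0, 0.0, -0.0575] deg 20.7 len 0.284
(0.537, -0.314, 0.06, 30.7) -> [0.0, -0.0, 0.12] [0.0, 0.0, 0.0] deg 0.0 len 0.12
```

```bash
python3 -m creep '[-0.015,0,0,0,0,-0.005,0,-0.04,0,0,0,0,-0.01,0,-0.07,0,0,0,0,-0.016,0,-0.1,0,0,0,0,-0.023,0,-0.13,0,0,0,0,-0.03,0,-0.16,0,0,0,0,-0.036,0,-0.19,0,0,0,0,-0.043,0,-0.22,0,0,0,0,-0.05,0,-0.245,0.001,0.002,0,0,-0.0577,0,-0.258,0.001,0.002,0,0,-0.0577,0]' 40
python3 -m creep '[-0.02,-0.005,0,0,0,-0.005,0,-0.05,-0.011,0,0,0,-0.01,0,-0.08,-0.018,0,0,0,-0.016,0,-0.11,-0.025,0,0,0,-0.023,0,-0.145,-0.032,0,0,0,-0.03,0,-0.18,-0.04,0,0,0,-0.036,0,-0.21,-0.047,0,0,0,-0.043,0,-0.24,-0.054,0,0,0,-0.05,0,-0.265,-0.059,0,0,0,-0.0575,0,-0.277,-0.062,0,0,0,-0.0575,0]' 40
python3 -m creep '[0,0,0,0,0,0,0,0,0,0.02,0,0,0,0,0,0,0.04,0,0,0,0,0,0,0.06,0,0,0,0,0,0,0.08,0,0,0,0,0,0,0.1,0,0,0,0,0,0,0.115,0,0,0,0,0,0,0.12,0,0,0,0,0,0,0.12,0,0,0,0.65,0,0,0.12,0,0,0,0.65]' 40
python3 -m creep '[0,0,0,0,0,0,0.65,0,0,0,0,0,0,0.65,0,0,0,0,0,0,0.65,0,0,0,0,0,0,0.65,0,0,-0.03,0,0,0,0.65,0,0,-0.07,0,0,0,0.65,0,0,-0.11,0,0,0,0.65,0,0,-0.14,0,0,0,0.65,0,0,-0.15,0,0,0,0.65,0,0,-0.15,0,0,0,0.65]' 40
python3 - <<'E'
from h import *
im=arm.camera("top")
m=hsv(im,(8,100,150),(22,255,255));roi=np.zeros_like(m);roi[145:272,185:310]=255
[print(r) for r in rects("top",m&roi,.03) if r[2]<100]
plan([])
E
```

```text
time: 19.65
position: [0.5483, -0.0326, 0.1781]
tool_rot: [-180.0, 0.0, 99.8]
ft_force: [0.2, -0.2, -1.0]
opening: 0.413
finger_force: 40.0
time: 20.65
position: [0.5361, -0.3156, 0.178]
tool_rot: [-180.0, 0.0, 120.5]
ft_force: [-0.7, 0.1, -0.6]
opening: 0.407
finger_force: 40.0
time: 21.65
position: [0.5373, -0.3135, 0.0589]
tool_rot: [179.9, 0.1, 120.7]
ft_force: [0.3, -0.2, -0.0]
opening: 0.517
finger_force: 0.0
time: 22.65
position: [0.5371, -0.3138, 0.2093]
tool_rot: [179.9, 0.1, 120.7]
ft_force: [0.2, 0.6, -1.0]
opening: 0.647
finger_force: 0.0
(0.3993, 0.2332, 78, 37, np.float32(86.7), [245.0, 243.0])
(0.4671, 0.1769, 83, 41, np.float32(83.8), [265.0, 221.0])
at [ 0.5363 -0.313   0.2076] rot [180.   -0.  120.7] t 22.7 j7 69.2 op 0.65
```

```bash
python3 - <<'E'
from h import *
plan([(.48,.11,.17,-6.2),(.468,.1767,.009,-6.2),(.468,.1767,.18,-6.2),(.48,-.05,.18,15),(.499,-.336,.18,30.7)])
E
```

```text
at [ 0.5363 -0.313   0.2076] rot [180.   -0.  120.7] t 22.7 j7 69.2 op 0.65
(0.48, 0.11, 0.17, -6.2) -> [0.3924, 0.1678, 0.0378] [-0.0, -0.0001, 0.1026] deg -36.9 len 0.428
(0.468, 0.1767, 0.009, -6.2) -> [0.065, -0.0191, 0.161] [0.0, 0.0, -0.0] deg 0.0 len 0.175
(0.468, 0.1767, 0.18, -6.2) -> [0.0, 0.0, -0.171] [0.0, -0.0, 0.0] deg -0.0 len 0.171
(0.48, -0.05, 0.18, 15) -> [-0.2241, 0.0364, 0.0] [-0.0, 0.0, -0.0589] deg 21.2 len 0.227
(0.499, -0.336, 0.18, 30.7) -> [-0.2812, -0.0557, -0.0] [0.0, 0.0, -0.0436] deg 15.7 len 0.287
```

```bash
python3 -m creep '[0.03,0.012,0,0,0,0.01,0.75,0.07,0.03,0,0,0,0.02,0.75,0.115,0.05,0,0,0,0.03,0.75,0.16,0.07,0.005,0,0,0.04,0.75,0.205,0.09,0.01,0,0,0.05,0.75,0.25,0.108,0.015,0,0,0.06,0.75,0.295,0.127,0.02,0,0,0.07,0.75,0.335,0.145,0.03,0,0,0.08,0.75,0.37,0.16,0.038,0,0,0.09,0.75,0.3924,0.168,0.038,0,0,0.1026,0.75]' 40
python3 - <<'E'
from h import *
im=arm.camera("top")
m=hsv(im,(8,100,150),(22,255,255));roi=np.zeros_like(m);roi[145:272,185:310]=255
[print(r) for r in rects("top",m&roi,.03) if r[2]<100]
plan([(.468,.1767,.009,-6.2)])
E
python3 -m creep '[0.02,-0.006,0.02,0,0,0,0.75,0.045,-0.013,0.04,0,0,0,0.75,0.06,-0.019,0.06,0,0,0,0.75,0.065,-0.019,0.08,0,0,0,0.75,0.065,-0.019,0.1,0,0,0,0.75,0.065,-0.019,0.12,0,0,0,0.75,0.065,-0.019,0.14,0,0,0,0.75,0.065,-0.019,0.152,0,0,0,0.75,0.065,-0.019,0.158,0,0,0,0.75,0.065,-0.019,0.16,0,0,0,0.75]' 40
python3 -m creep '[0,0,0,0,0,0,0,0,0,0,0,0,0,0,0,0,0,0,0,0,0,0,0,0,0,0,0,0,0,0,0,0,0,0,0,0,0,0,0,0,0,0,0,0,0,0,0,0,0,0,0,0,0,0,0,0,0,0,0,0,0,0,0,0,0,0,0,0,0,0]' 40
python3 -m creep '[0,0,-0.005,0,0,0,0,0,0,-0.02,0,0,0,0,0,0,-0.04,0,0,0,0,0,0,-0.06,0,0,0,0,0,0,-0.08,0,0,0,0,0,0,-0.1,0,0,0,0,0,0,-0.12,0,0,0,0,0,0,-0.14,0,0,0,0,0,0,-0.16,0,0,0,0,0,0,-0.17,0,0,0,0]' 40
python3 - <<'E'
from h import *
plan([(.48,-.05,.18,15),(.499,-.336,.18,30.7)])
E
```

```text
time: 23.7
position: [0.4774, 0.1129, 0.1669]
tool_rot: [-179.7, 0.1, 83.9]
ft_force: [0.7, -0.5, -0.2]
opening: 0.746
finger_force: 0.0
(0.3994, 0.2334, 77, 37, np.float32(86.7), [244.0, 243.0])
(0.4701, 0.1898, 56, 43, np.float32(83.4), [260.0, 219.0])
at [0.4771 0.1163 0.1672] rot [-179.7    0.    84. ] t 23.75 j7 -15.8 op 0.751
(0.468, 0.1767, 0.009, -6.2) -> [0.0592, -0.0144, 0.1582] [-0.001, 0.0001, 0.0005] deg -0.2 len 0.17
time: 24.75
position: [0.4679, 0.176, 0.0092]
tool_rot: [-179.9, 0.1, 83.8]
ft_force: [0.2, 0.5, -0.0]
opening: 0.748
finger_force: 0.0
time: 25.75
position: [0.4689, 0.1767, 0.0106]
tool_rot: [180.0, -0.0, 83.8]
ft_force: [-1.2, 0.0, 5.4]
opening: 0.513
finger_force: 40.0
time: 26.75
position: [0.469, 0.1766, 0.1816]
tool_rot: [179.9, -0.1, 83.8]
ft_force: [0.4, 0.3, -0.9]
opening: 0.513
finger_force: 40.0
at [0.469  0.1766 0.1816] rot [ 1.799e+02 -1.000e-01  8.380e+01] t 26.75 j7 -23.5 op 0.513
(0.48, -0.05, 0.18, 15) -> [-0.2241, 0.0354, 0.0013] [0.0003, -0.0002, -0.0589] deg 21.2 len 0.227
(0.499, -0.336, 0.18, 30.7) -> [-0.2812, -0.0557, -0.0] [0.0, 0.0, -0.0436] deg 15.7 len 0.287
```

```bash
python3 -m creep '[-0.015,0.002,0,0,0,-0.005,0,-0.035,0.005,0,0,0,-0.01,0,-0.06,0.01,0,0,0,-0.016,0,-0.085,0.014,0,0,0,-0.023,0,-0.11,0.018,0,0,0,-0.03,0,-0.135,0.022,0,0,0,-0.036,0,-0.16,0.026,0,0,0,-0.043,0,-0.19,0.03,0,0,0,-0.05,0,-0.212,0.035,0,0,0,-0.0589,0,-0.224,0.0354,0.001,0,0,-0.0589,0]' 40
python3 -m creep '[-0.02,-0.004,0,0,0,-0.004,0,-0.05,-0.01,0,0,0,-0.008,0,-0.08,-0.016,0,0,0,-0.012,0,-0.11,-0.022,0,0,0,-0.017,0,-0.145,-0.029,0,0,0,-0.022,0,-0.18,-0.036,0,0,0,-0.027,0,-0.21,-0.042,0,0,0,-0.033,0,-0.24,-0.048,0,0,0,-0.038,0,-0.267,-0.054,0,0,0,-0.0436,0,-0.281,-0.0557,0,0,0,-0.0436,0]' 40
python3 -m creep '[0,0,0,0,0,0,0,0,0,0.02,0,0,0,0,0,0,0.04,0,0,0,0,0,0,0.06,0,0,0,0,0,0,0.08,0,0,0,0,0,0,0.1,0,0,0,0,0,0,0.115,0,0,0,0,0,0,0.12,0,0,0,0,0,0,0.12,0,0,0,0.7,0,0,0.12,0,0,0,0.7]' 40
python3 -m creep '[0,0,0,0,0,0,0.7,0,0,0,0,0,0,0.7,0,0,0,0,0,0,0.7,0,0,0,0,0,0,0.7,0,0,-0.03,0,0,0,0.7,0,0,-0.07,0,0,0,0.7,0,0,-0.11,0,0,0,0.7,0,0,-0.14,0,0,0,0.7,0,0,-0.15,0,0,0,0.7,0,0,-0.15,0,0,0,0.7]' 40
python3 - <<'E'
from h import *
plan([(.46,.10,.18,-3.3),(.3993,.2333,.009,-3.3),(.3993,.2333,.18,-3.3),(.48,-.05,.18,15),(.4995+.0005,-.294+.042,.18,30.7)])
E
```

```text
time: 27.75
position: [0.4793, -0.0522, 0.1788]
tool_rot: [-180.0, 0.0, 104.8]
ft_force: [0.1, 0.4, -1.1]
opening: 0.515
finger_force: 40.0
time: 28.75
position: [0.4977, -0.3378, 0.1785]
tool_rot: [-179.9, -0.0, 120.5]
ft_force: [-0.8, -0.7, -0.8]
opening: 0.514
finger_force: 40.0
time: 29.75
position: [0.4991, -0.336, 0.0598]
tool_rot: [179.9, 0.1, 120.7]
ft_force: [0.3, -0.2, -0.8]
opening: 0.62
finger_force: 0.0
time: 30.75
position: [0.499, -0.3363, 0.2103]
tool_rot: [179.9, 0.1, 120.7]
ft_force: [0.5, 0.2, -0.0]
opening: 0.701
finger_force: 0.0
at [ 0.499  -0.3363  0.2103] rot [1.799e+02 1.000e-01 1.207e+02] t 30.75 j7 73.6 op 0.701
(0.46, 0.1, 0.18, -3.3) -> [0.3952, 0.1891, 0.0297] [0.0004, 0.0003, 0.0944] deg -34.0 len 0.439
(0.3993, 0.2333, 0.009, -3.3) -> [0.1296, -0.0683, 0.171] [0.0, -0.0, 0.0] deg 0.0 len 0.225
(0.3993, 0.2333, 0.18, -3.3) -> [0.0, 0.0, -0.171] [0.0, 0.0, 0.0] deg 0.0 len 0.171
(0.48, -0.05, 0.18, 15) -> [-0.2782, 0.0969, 0.0] [0.0, 0.0, -0.0508] deg 18.3 len 0.295
(0.5, -0.252, 0.18, 30.7) -> [-0.2003, -0.033, -0.0] [0.0, 0.0, -0.0436] deg 15.7 len 0.203
```

```bash
python3 -m creep '[0.03,0.014,0,0,0,0.01,0.7,0.07,0.033,0,0,0,0.02,0.7,0.115,0.055,0,0,0,0.03,0.7,0.16,0.077,0.005,0,0,0.04,0.7,0.205,0.098,0.01,0,0,0.05,0.7,0.25,0.12,0.015,0,0,0.06,0.7,0.295,0.141,0.02,0,0,0.07,0.7,0.335,0.16,0.03,0,0,0.08,0.7,0.37,0.177,0.03,0,0,0.09,0.7,0.395,0.189,0.03,0,0,0.0944,0.7]' 40
python3 - <<'E'
from h import *
im=arm.camera("top")
m=hsv(im,(8,100,150),(22,255,255));roi=np.zeros_like(m);roi[145:272,185:310]=255
[print(r) for r in rects("top",m&roi,.03) if r[2]<100]
plan([(.3993,.2333,.009,-3.3)])
E
python3 -m creep '[0.02,-0.01,0.01,0,0,0,0.7,0.05,-0.026,0.02,0,0,0,0.7,0.08,-0.042,0.03,0,0,0,0.7,0.11,-0.058,0.045,0,0,0,0.7,0.1296,-0.0683,0.065,0,0,0,0.7,0.1296,-0.0683,0.09,0,0,0,0.7,0.1296,-0.0683,0.12,0,0,0,0.7,0.1296,-0.0683,0.15,0,0,0,0.7,0.1296,-0.0683,0.165,0,0,0,0.7,0.1296,-0.0683,0.17,0,0,0,0.7]' 40
python3 -m creep '[0,0,0,0,0,0,0,0,0,0,0,0,0,0,0,0,0,0,0,0,0,0,0,0,0,0,0,0,0,0,0,0,0,0,0,0,0,0,0,0,0,0,0,0,0,0,0,0,0,0,0,0,0,0,0,0,0,0,0,0,0,0,0,0,0,0,0,0,0,0]' 40
python3 -m creep '[0,0,-0.005,0,0,0,0,0,0,-0.02,0,0,0,0,0,0,-0.04,0,0,0,0,0,0,-0.06,0,0,0,0,0,0,-0.08,0,0,0,0,0,0,-0.1,0,0,0,0,0,0,-0.12,0,0,0,0,0,0,-0.14,0,0,0,0,0,0,-0.16,0,0,0,0,0,0,-0.17,0,0,0,0]' 40
python3 - <<'E'
from h import *
plan([(.48,-.05,.18,15),(.5,-.252,.18,30.7)])
E
```

```text
time: 31.75
position: [0.457, 0.103, 0.1768]
tool_rot: [-179.8, 0.1, 86.8]
ft_force: [0.6, 0.5, 0.2]
opening: 0.702
finger_force: 0.0
(0.3994, 0.2334, 77, 37, np.float32(86.7), [244.0, 243.0])
at [0.4569 0.1074 0.1768] rot [-179.8   -0.    87.1] t 31.8 j7 -13.9 op 0.696
(0.3993, 0.2333, 0.009, -3.3) -> [0.1227, -0.0632, 0.1682] [-0.0007, -0.0001, 0.0011] deg -0.4 len 0.218
time: 32.8
position: [0.3959, 0.2316, 0.0063]
tool_rot: [-179.7, 0.3, 86.7]
ft_force: [-10.9, -5.4, 37.2]
opening: 0.698
finger_force: 19.5
time: 33.8
position: [0.3987, 0.2337, 0.0093]
tool_rot: [180.0, -0.0, 86.7]
ft_force: [-1.8, -0.1, 5.5]
opening: 0.426
finger_force: 40.0
time: 34.8
position: [0.399, 0.2338, 0.1804]
tool_rot: [179.9, -0.1, 86.7]
ft_force: [0.4, 0.0, -1.3]
opening: 0.434
finger_force: 40.0
at [0.399  0.2338 0.1804] rot [ 1.799e+02 -1.000e-01  8.670e+01] t 34.8 j7 -33.3 op 0.434
(0.48, -0.05, 0.18, 15) -> [-0.2787, 0.0972, 0.0001] [0.0003, -0.0002, -0.0508] deg 18.3 len 0.295
(0.5, -0.252, 0.18, 30.7) -> [-0.2003, -0.033, -0.0] [0.0, 0.0, -0.0436] deg 15.7 len 0.203
```

```bash
python3 -m creep '[-0.02,0.007,0,0,0,-0.005,0,-0.045,0.016,0,0,0,-0.01,0,-0.075,0.027,0,0,0,-0.015,0,-0.11,0.039,0,0,0,-0.02,0,-0.145,0.051,0,0,0,-0.026,0,-0.18,0.063,0,0,0,-0.032,0,-0.21,0.074,0,0,0,-0.038,0,-0.24,0.084,0,0,0,-0.044,0,-0.265,0.093,0,0,0,-0.0508,0,-0.2787,0.097,0,0,0,-0.0508,0]' 40
python3 -m creep '[-0.015,-0.003,0,0,0,-0.004,0,-0.035,-0.006,0,0,0,-0.008,0,-0.06,-0.01,0,0,0,-0.012,0,-0.085,-0.014,0,0,0,-0.017,0,-0.11,-0.018,0,0,0,-0.022,0,-0.135,-0.022,0,0,0,-0.027,0,-0.16,-0.026,0,0,0,-0.033,0,-0.18,-0.03,0,0,0,-0.038,0,-0.195,-0.032,0,0,0,-0.0436,0,-0.2003,-0.033,0,0,0,-0.0436,0]' 40
python3 -m creep '[0,0,0,0,0,0,0,0,0,0.02,0,0,0,0,0,0,0.04,0,0,0,0,0,0,0.06,0,0,0,0,0,0,0.08,0,0,0,0,0,0,0.1,0,0,0,0,0,0,0.112,0,0,0,0,0,0,0.118,0,0,0,0,0,0,0.118,0,0,0,0.65,0,0,0.118,0,0,0,0.65]' 40
python3 -m creep '[0,0,0,0,0,0,0.65,0,0,0,0,0,0,0.65,0,0,0,0,0,0,0.65,0,0,0,0,0,0,0.65,0,0,-0.03,0,0,0,0.65,0,0,-0.07,0,0,0,0.65,0,0,-0.11,0,0,0,0.65,0,0,-0.14,0,0,0,0.65,0,0,-0.15,0,0,0,0.65,0,0,-0.15,0,0,0,0.65]' 40
python3 - <<'E'
from h import *
im=arm.camera("top")
m=hsv(im,(8,100,150),(22,255,255));roi=np.zeros_like(m);roi[145:272,185:330]=255
[print(r) for r in rects("top",m&roi,.03) if r[2]<100]
cv2.imwrite("pics/mid.png",np.hstack([im[140:300,170:500],arm.camera("side")[180:340,200:440]]))
plan([(.5,.08,.18,-18),(.532,.1193,.06,-18)])
E
```

```text
time: 35.8
position: [0.4793, -0.0529, 0.1786]
tool_rot: [-180.0, 0.0, 104.9]
ft_force: [-0.3, 0.1, -1.1]
opening: 0.435
finger_force: 40.0
time: 36.8
position: [0.4987, -0.2539, 0.1784]
tool_rot: [-179.9, -0.0, 120.5]
ft_force: [0.1, -0.3, -1.3]
opening: 0.433
finger_force: 40.0
time: 37.8
position: [0.5, -0.2524, 0.0617]
tool_rot: [179.9, 0.1, 120.7]
ft_force: [-0.1, -0.3, 0.3]
opening: 0.542
finger_force: 0.0
time: 38.8
position: [0.5, -0.2526, 0.2122]
tool_rot: [179.9, 0.1, 120.7]
ft_force: [-1.2, 0.1, 0.0]
opening: 0.651
finger_force: 0.0
(0.4338, 0.0209, 61, 20, np.float32(87.0), [319.0, 231.0])
at [ 0.4986 -0.2516  0.2096] rot [-1.799e+02 -1.000e-01  1.207e+02] t 38.9 j7 65.4 op 0.652
(0.5, 0.08, 0.18, -18) -> [0.2844, 0.1706, 0.03] [-0.0003, -0.0002, 0.1353] deg -48.7 len 0.333
(0.532, 0.1193, 0.06, -18) -> [0.0473, 0.0183, 0.12] [0.0, 0.0, 0.0] deg 0.0 len 0.13
```

View pics/mid.png

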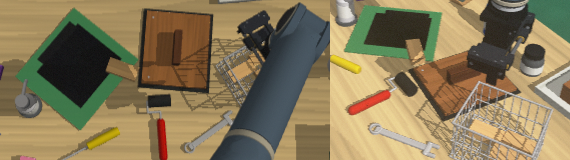

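The last block, formerly at (285,198), has been knocked. It now lies across the slab's corner at about (291,208), near the cover, so I'll measure it again.

```bash
python3 - <<'E'
from h import *
im=arm.camera("top");s=arm.camera("side");h=cv2.cvtColor(im,cv2.COLOR_BGR2HSV)
print(h[208,292],h[205,285],h[214,300])
q=proj("side",[.53,.1,.02])[0].round().astype(int);print(q)
cv2.imwrite("pics/blk.png",np.hstack([cv2.resize(im[180:235,260:335],None,fx=5,fy=5,interpolation=cv2.INTER_CUBIC),cv2.resize(s[q[1]-27:q[1]+28,q[0]-37:q[0]+38],None,fx=5,fy=5,interpolation=cv2.INTER_CUBIC)]))
print(q-[37,27])
E
```

```text
[ 17 129 127] [ 17 129 128] [ 17 128 136]
[292 227]
[255 200]
```

View pics/blk.png

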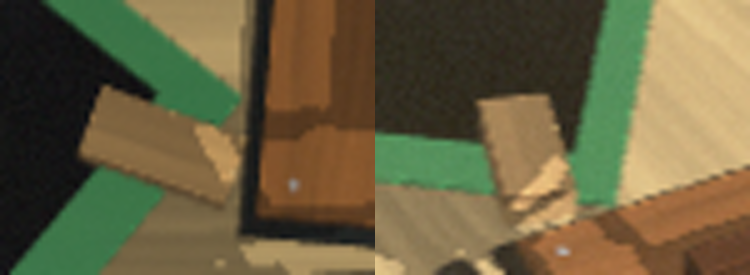

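```bash
python3 - <<'E'
from h import *
T=np.array([(103,87),(80,155),(222,205),(242,135)])/5+[260,180]-.4
W=ray("top",T,.03);print(W.round(3),W.mean(0),[round(float(np.linalg.norm(W[i]-W[i-1])),3) for i in range(4)])
S=np.array([(478-375,100),(550-375,93),(578-375,190)])/5+[255,200]-.4
V=ray("side",S,.03);print(V.round(3))
e=W[2]-W[1]+W[3]-W[0];a=np.degrees(np.arctan2(e[1],e[0]));print(a)
x,y=W.mean(0)[:2];c=a+90
plan([(x,y,.1,c),(x,y,.009,c),(x,y,.18,c),(.48,-.05,.18,15),(.462,-.274,.18,30.7)])
E
```

```text
[[0.534 0.132 0.03 ]
 [0.494 0.145 0.03 ]
 [0.466 0.063 0.03 ]
 [0.507 0.051 0.03 ]] [0.50034485 0.09786198 0.03      ] [0.086, 0.042, 0.087, 0.043]
[[0.496 0.143 0.03 ]
 [0.537 0.128 0.03 ]
 [0.506 0.043 0.03 ]]
-108.88587113561604
at [ 0.4984 -0.2516  0.2091] rot [-179.9   -0.2  120.7] t 39.0 j7 65.4 op 0.648
(np.float64(0.5003448516452784), np.float64(0.09786197665577248), 0.1, np.float64(-18.885871135616043)) -> [0.2992, 0.1803, 0.1095] [-0.0005, -0.0002, 0.1377] deg -49.6 len 0.366
(np.float64(0.5003448516452784), np.float64(0.09786197665577248), 0.009, np.float64(-18.885871135616043)) -> [-0.0, -0.0, 0.091] [0.0, 0.0, 0.0] deg 0.0 len 0.091
(np.float64(0.5003448516452784), np.float64(0.09786197665577248), 0.18, np.float64(-18.885871135616043)) -> [0.0, 0.0, -0.171] [0.0, 0.0, 0.0] deg 0.0 len 0.171
(0.48, -0.05, 0.18, 15) -> [-0.1465, 0.0286, 0.0] [0.0, 0.0, -0.0941] deg 33.9 len 0.149
(0.462, -0.274, 0.18, 30.7) -> [-0.2117, -0.0754, -0.0] [0.0, 0.0, -0.0436] deg 15.7 len 0.225
```

```bash
python3 -m creep '[0.02,0.012,0,0,0,0.014,0.75,0.05,0.03,0,0,0,0.028,0.75,0.085,0.05,0.01,0,0,0.042,0.75,0.12,0.072,0.03,0,0,0.056,0.75,0.16,0.096,0.04,0,0,0.07,0.75,0.2,0.12,0.055,0,0,0.085,0.75,0.235,0.141,0.07,0,0,0.1,0.75,0.265,0.16,0.085,0,0,0.115,0.75,0.287,0.173,0.1,0,0,0.13,0.75,0.299,0.18,0.1095,0,0,0.1377,0.75]' 40
python3 -m creep '[0,0,0,0,0,0,0.75,0,0,0.015,0,0,0,0.75,0,0,0.03,0,0,0,0.75,0,0,0.045,0,0,0,0.75,0,0,0.06,0,0,0,0.75,0,0,0.072,0,0,0,0.75,0,0,0.082,0,0,0,0.75,0,0,0.088,0,0,0,0.75,0,0,0.09,0,0,0,0.75,0,0,0.09,0,0,0,0.75]' 40
python3 -m creep '[0,0,0,0,0,0,0,0,0,0,0,0,0,0,0,0,0,0,0,0,0,0,0,0,0,0,0,0,0,0,0,0,0,0,0,0,0,0,0,0,0,0,0,0,0,0,0,0,0,0,0,0,0,0,0,0,0,0,0,0,0,0,0,0,0,0,0,0,0,0]' 40
python3 -m creep '[0,0,-0.005,0,0,0,0,0,0,-0.02,0,0,0,0,0,0,-0.04,0,0,0,0,0,0,-0.06,0,0,0,0,0,0,-0.08,0,0,0,0,0,0,-0.1,0,0,0,0,0,0,-0.12,0,0,0,0,0,0,-0.14,0,0,0,0,0,0,-0.16,0,0,0,0,0,0,-0.17,0,0,0,0]' 40
python3 - <<'E'
from h import *
plan([(.48,-.05,.18,15),(.462,-.274,.18,30.7)])
E
```

```text
time: 40.0
position: [0.4998, 0.0994, 0.099]
tool_rot: [-179.8, 0.1, 71.2]
ft_force: [0.3, -0.7, 0.1]
opening: 0.751
finger_force: 0.0
time: 41.0
position: [0.5016, 0.0966, 0.0115]
tool_rot: [180.0, -0.0, 71.1]
ft_force: [0.8, 0.1, -0.3]
opening: 0.751
finger_force: 0.0
time: 42.0
position: [0.5015, 0.0969, 0.0117]
tool_rot: [-180.0, -0.0, 71.1]
ft_force: [-1.5, -0.2, 5.7]
opening: 0.482
finger_force: 40.0
time: 43.0
position: [0.5022, 0.0966, 0.183]
tool_rot: [179.9, -0.1, 71.1]
ft_force: [0.8, -0.3, -0.8]
opening: 0.481
finger_force: 40.0
at [0.5022 0.0966 0.183 ] rot [ 1.799e+02 -1.000e-01  7.110e+01] t 43.0 j7 -21.0 op 0.481
(0.48, -0.05, 0.18, 15) -> [-0.1459, 0.0264, 0.0028] [0.0004, -0.0001, -0.0941] deg 33.9 len 0.148
(0.462, -0.274, 0.18, 30.7) -> [-0.2117, -0.0754, -0.0] [0.0, 0.0, -0.0436] deg 15.7 len 0.225
```

```bash
python3 -m creep '[-0.01,0.002,0,0,0,-0.008,0,-0.025,0.004,0,0,0,-0.017,0,-0.04,0.007,0,0,0,-0.027,0,-0.057,0.01,0,0,0,-0.037,0,-0.075,0.013,0,0,0,-0.048,0,-0.093,0.016,0,0,0,-0.059,0,-0.11,0.019,0,0,0,-0.07,0,-0.127,0.022,0,0,0,-0.08,0,-0.14,0.025,0,0,0,-0.088,0,-0.146,0.0264,0.0028,0,0,-0.0941,0]' 40
python3 -m creep '[-0.015,-0.005,0,0,0,-0.004,0,-0.035,-0.012,0,0,0,-0.008,0,-0.06,-0.021,0,0,0,-0.012,0,-0.085,-0.03,0,0,0,-0.017,0,-0.11,-0.039,0,0,0,-0.022,0,-0.135,-0.048,0,0,0,-0.027,0,-0.16,-0.057,0,0,0,-0.033,0,-0.185,-0.066,0,0,0,-0.038,0,-0.203,-0.072,0,0,0,-0.0436,0,-0.2117,-0.0754,0,0,0,-0.0436,0]' 40
python3 -m creep '[0,0,0,0,0,0,0,0,0,0.02,0,0,0,0,0,0,0.04,0,0,0,0,0,0,0.06,0,0,0,0,0,0,0.08,0,0,0,0,0,0,0.1,0,0,0,0,0,0,0.112,0,0,0,0,0,0,0.118,0,0,0,0,0,0,0.118,0,0,0,0.68,0,0,0.118,0,0,0,0.68]' 40
python3 -m creep '[0,0,0,0,0,0,0.68,0,0,0,0,0,0,0.68,0,0,0,0,0,0,0.68,0,0,0,0,0,0,0.68,0,0,-0.03,0,0,0,0.68,0,0,-0.07,0,0,0,0.68,0,0,-0.11,0,0,0,0.68,0,0,-0.14,0,0,0,0.68,0,0,-0.15,0,0,0,0.68,0,0,-0.15,0,0,0,0.68]' 40
python3 - <<'E'
from h import *
plan([(.5,.06,.25,73),(.393,.355,.25,73)])
print(ray("top",[[194,240]],.15))
E
```

```text
time: 44.0
position: [0.4788, -0.0516, 0.1785]
tool_rot: [-180.0, 0.0, 105.0]
ft_force: [-1.4, 0.1, -0.5]
opening: 0.479
finger_force: 40.0
time: 45.0
position: [0.4603, -0.2759, 0.1783]
tool_rot: [-179.9, 0.0, 120.5]
ft_force: [-0.9, 0.2, 0.3]
opening: 0.479
finger_force: 40.0
time: 46.0
position: [0.4618, -0.2741, 0.0614]
tool_rot: [180.0, 0.1, 120.7]
ft_force: [-0.2, 0.2, -0.3]
opening: 0.585
finger_force: 0.0
time: 47.0
position: [0.4619, -0.2742, 0.2119]
tool_rot: [179.9, 0.1, 120.7]
ft_force: [0.4, 0.0, -0.3]
opening: 0.682
finger_force: 0.0
at [ 0.4619 -0.2742  0.2119] rot [1.799e+02 1.000e-01 1.207e+02] t 47.0 j7 69.8 op 0.682
(0.5, 0.06, 0.25, 73) -> [0.2679, 0.2035, -0.0382] [0.0002, 0.0004, -0.1175] deg 42.3 len 0.339
(0.393, 0.355, 0.25, 73) -> [0.1886, 0.2508, 0.0] [0.0, 0.0, 0.0] deg -0.0 len 0.314
[[0.39479414 0.35855046 0.15      ]]
```

```bash
python3 -m creep '[0.02,0.015,-0.02,0,0,0,0,0.05,0.035,-0.038,0,0,0,0,0.08,0.058,-0.038,0,0,0,0,0.115,0.083,-0.038,0,0,0,0,0.15,0.11,-0.038,0,0,0,0,0.185,0.137,-0.038,0,0,0,0,0.215,0.161,-0.038,0,0,0,0,0.24,0.182,-0.038,0,0,0,0,0.26,0.197,-0.038,0,0,0,0,0.268,0.2035,-0.038,0,0,0,0]' 40
python3 - <<'E'
from h import *
im=arm.camera("top");s=arm.camera("side")
a=cv2.resize(im[160:260,380:490],(396,360));b=cv2.resize(im[215:265,170:225],(396,360),interpolation=cv2.INTER_CUBIC)
c=cv2.resize(s[150:215,180:250],(388,360),interpolation=cv2.INTER_CUBIC);
cv2.imwrite("pics/pump.png",np.hstack([a[:,:390],b[:,:390]][0:2]) if 0 else cv2.resize(np.hstack([a,b,c]),(800,244)))
plan([])
E
```

```text
time: 48.0
position: [0.4983, 0.0633, 0.2466]
tool_rot: [-179.8, -0.1, 121.0]
ft_force: [-0.2, -0.9, -0.8]
opening: 0.007
finger_force: 0.0
at [0.4987 0.0614 0.2472] rot [-179.8   -0.   120.8] t 48.1 j7 24.8 op 0.005
```

View pics/pump.png

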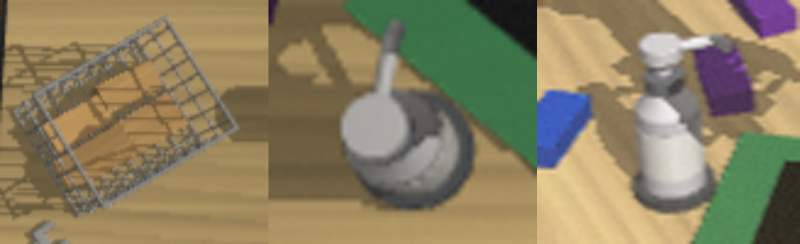

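```bash
python3 - <<'E'
from h import *
a=ray("top",[[191.2,240.6]],.15);b=ray("side",[[212.4,161.5]],.15);print(a,b)
p=(a+b)[0]/2
plan([(p[0],p[1],.22,30.7),(p[0],p[1],.152,30.7)])
E
```

```text
[[0.39313089 0.36589067 0.15      ]] [[0.39376253 0.36049579 0.15      ]]
at [0.4987 0.0614 0.2472] rot [-179.8   -0.   120.8] t 48.1 j7 24.8 op 0.005
(np.float64(0.3934467095573302), np.float64(0.36319323158195255), 0.22, 30.7) -> [0.3131, 0.0645, 0.0272] [-0.0005, -0.0001, 0.0004] deg -0.1 len 0.321
(np.float64(0.3934467095573302), np.float64(0.36319323158195255), 0.152, 30.7) -> [0.0, -0.0, 0.068] [0.0, 0.0, 0.0] deg 0.0 len 0.068
```

```bash
python3 -m creep '[0.02,0.004,0,0,0,0,0,0.05,0.01,0,0,0,0,0,0.09,0.018,0.005,0,0,0,0,0.13,0.027,0.01,0,0,0,0,0.17,0.035,0.015,0,0,0,0,0.21,0.043,0.02,0,0,0,0,0.25,0.051,0.025,0,0,0,0,0.285,0.059,0.027,0,0,0,0,0.305,0.063,0.027,0,0,0,0,0.313,0.0645,0.027,0,0,0,0]' 40
python3 -m creep '[0,0,0,0,0,0,0,0,0,0.01,0,0,0,0,0,0,0.02,0,0,0,0,0,0,0.035,0,0,0,0,0,0,0.048,0,0,0,0,0,0,0.058,0,0,0,0,0,0,0.062,0,0,0,0,0,0,0.064,0,0,0,0,0,0,0.064,0,0,0,0,0,0,0.064,0,0,0,0]' 40
python3 - <<'E'
from h import *
plan([(.3934,.3632,.136,30.7)]);print(arm.observe()["ft_force"])
E
```

```text
time: 49.1
position: [0.3948, 0.3627, 0.2209]
tool_rot: [-179.9, 0.0, 120.7]
ft_force: [0.8, -0.4, -0.9]
opening: 0.009
finger_force: 0.0
time: 50.1
position: [0.3954, 0.3627, 0.1582]
tool_rot: [179.9, -0.0, 120.7]
ft_force: [0.2, -0.5, 1.3]
opening: 0.007
finger_force: 0.0
at [0.3954 0.3627 0.1582] rot [179.9  -0.  120.7] t 50.1 j7 -10.3 op 0.007
(0.3934, 0.3632, 0.136, 30.7) -> [0.0014, -0.0015, 0.0222] [0.0002, -0.0001, -0.0] deg 0.0 len 0.022
[ 0.16168733 -0.50027435  1.29833599]
```

```bash
python3 -m creep '[0.001,-0.001,0.003,0,0,0,0,0.001,-0.001,0.007,0,0,0,0,0.001,-0.001,0.01,0,0,0,0,0.001,-0.001,0.013,0,0,0,0,0.001,-0.001,0.016,0,0,0,0,0.001,-0.001,0.018,0,0,0,0,0.001,-0.001,0.02,0,0,0,0,0.001,-0.001,0.022,0,0,0,0,0.001,-0.001,0.0225,0,0,0,0,0.001,-0.001,0.0225,0,0,0,0]' 40
python3 - <<'E'
from h import *
plan([]);print(arm.observe()["ft_force"])
E
```

```text
time: 51.1
position: [0.3938, 0.3631, 0.1364]
tool_rot: [180.0, -0.1, 120.7]
ft_force: [-3.5, -1.0, 10.2]
opening: 0.004
finger_force: 5.4
at [0.3938 0.3631 0.1364] rot [ 1.800e+02 -1.000e-01  1.207e+02] t 51.1 j7 -9.8 op 0.004
[-3.50844544 -0.96920506 10.18379936]
```

```bash
python3 -m creep '[0,0,0.0005,0,0,0,0,0,0,0.001,0,0,0,0,0,0,0.0015,0,0,0,0,0,0,0.002,0,0,0,0,0,0,0.0025,0,0,0,0,0,0,0.0025,0,0,0,0,0,0,0.0025,0,0,0,0,0,0,0.0025,0,0,0,0,0,0,0.0025,0,0,0,0,0,0,0.0025,0,0,0,0]' 40
```

```text
time: 52.1
position: [0.3939, 0.3632, 0.1362]
tool_rot: [180.0, -0.1, 120.7]
ft_force: [-7.0, -5.2, 26.1]
opening: 0.003
finger_force: 13.1
```

The force jumped to 26 N without further travel, so the pump is fully down. I'll raise the tool and re-measure the cover.

```bash
python3 -m creep '[0,0,-0.005,0,0,0,0,0,0,-0.015,0,0,0,0,0,0,-0.03,0,0,0,0,0,0,-0.05,0,0,0,0,0,0,-0.07,0,0,0,0,0,0,-0.09,0,0,0,0,0,0,-0.1,0,0,0,0,0,0,-0.1,0,0,0,0,0,0,-0.1,0,0,0,0,0,0,-0.1,0,0,0,0]' 40
python3 - <<'E'
from h import *
im=arm.camera("top");s=arm.camera("side")
roi=np.zeros(im.shape[:2],np.uint8);roi[140:245,300:392]=255
m=cv2.morphologyEx(hsv(im,(5,120,25),(15,255,170)),cv2.MORPH_OPEN,np.ones((3,3)))&roi
print("cover",rects("top",m,.013,400))
print("grip",rects("top",hsv(im,(0,60,20),(14,255,72))&roi,.053,60))
cv2.imwrite("pics/cov.png",np.hstack([cv2.resize(im[140:270,170:400],None,fx=1.7,fy=1.7),cv2.resize(s[150:280,200:430],None,fx=1.7,fy=1.7)]))
plan([(.5,.1,.2,73),(.562,-.061,.12,85.6)])
E
```

```text
time: 53.1
position: [0.3932, 0.3623, 0.2314]
tool_rot: [-179.9, 0.0, 120.7]
ft_force: [0.5, 0.1, -0.1]
opening: 0.003
finger_force: 0.0
cover [(0.5642, -0.0609, 223, 191, np.float32(175.6), [346.0, 189.0])]
grip []
at [0.3933 0.3624 0.2317] rot [-179.9    0.   120.7] t 53.2 j7 -12.1 op 0.003
(0.5, 0.1, 0.2, 73) -> [-0.2801, -0.0422, 0.0319] [-0.0003, -0.0, -0.1175] deg 42.3 len 0.285
(0.562, -0.061, 0.12, 85.6) -> [-0.1064, -0.1358, 0.08] [-0.0, 0.0, -0.035] deg 12.6 len 0.19
```

View pics/cov.png

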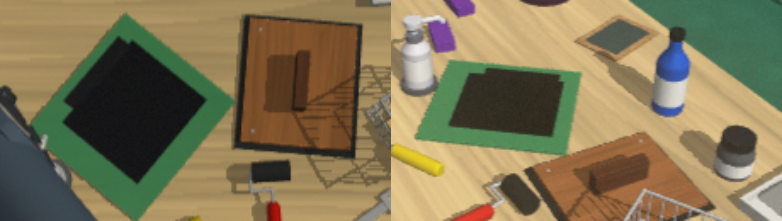

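The cover lies where I put it on the mat (grip at crop (302,80)), the slab is empty, and the pump is back up. Next is the regrasp.

```bash
python3 -m creep '[-0.015,-0.002,0,0,0,-0.01,0.7,-0.04,-0.006,0,0,0,-0.022,0.7,-0.07,-0.01,0,0,0,-0.034,0.7,-0.105,-0.016,0.005,0,0,-0.046,0.7,-0.14,-0.021,0.01,0,0,-0.058,0.7,-0.175,-0.026,0.015,0,0,-0.07,0.7,-0.21,-0.031,0.02,0,0,-0.082,0.7,-0.245,-0.036,0.026,0,0,-0.095,0.7,-0.27,-0.04,0.032,0,0,-0.107,0.7,-0.28,-0.042,0.032,0,0,-0.1175,0.7]' 50
python3 -m creep '[-0.01,-0.012,0.01,0,0,-0.004,0.7,-0.023,-0.03,0.02,0,0,-0.008,0.7,-0.037,-0.048,0.03,0,0,-0.013,0.7,-0.052,-0.067,0.04,0,0,-0.018,0.7,-0.067,-0.086,0.05,0,0,-0.023,0.7,-0.081,-0.104,0.06,0,0,-0.027,0.7,-0.093,-0.12,0.07,0,0,-0.031,0.7,-0.102,-0.13,0.08,0,0,-0.035,0.7,-0.1064,-0.1358,0.08,0,0,-0.035,0.7,-0.1064,-0.1358,0.08,0,0,-0.035,0.7]' 50
python3 - <<'E'
from h import *
plan([(.563,-.061,.021,85.6)])
E
```

```text
time: 54.2
position: [0.5006, 0.0971, 0.1995]
tool_rot: [-179.9, -0.1, 162.9]
ft_force: [-0.8, 0.7, 0.3]
opening: 0.692
finger_force: 0.0
time: 55.2
position: [0.5625, -0.0614, 0.1204]
tool_rot: [-180.0, -0.0, 175.5]
ft_force: [-0.6, -0.9, -0.1]
opening: 0.697
finger_force: 0.0
at [ 0.5625 -0.0614  0.1204] rot [-180.    -0.   175.5] t 55.2 j7 97.4 op 0.697
(0.563, -0.061, 0.021, 85.6) -> [-0.0005, 0.0005, 0.0994] [-0.0001, -0.0001, -0.0004] deg 0.1 len 0.099
```

```bash
python3 -m creep '[0,0,0.015,0,0,0,0.7,0,0,0.03,0,0,0,0.7,0,0,0.045,0,0,0,0.7,0,0,0.06,0,0,0,0.7,0,0,0.075,0,0,0,0.7,0,0,0.087,0,0,0,0.7,0,0,0.094,0,0,0,0.7,0,0,0.098,0,0,0,0.7,0,0,0.099,0,0,0,0.7,0,0,0.099,0,0,0,0]' 50
python3 -m creep '[0,0,0,0,0,0,0,0,0,0,0,0,0,0,0,0,0,0,0,0,0,0,0,0,0,0,0,0,0,0,0,0,0,0,0,0,0,0,0,0,0,0,0,0,0,0,0,0,0,0,0,0,0,0,0,0,0,0,0,0,0,0,0,0,0,0,0,0,0,0]' 50
python3 -m creep '[0,0,0,0,0,0,0,0,0,0,0,0,0,0,0,0,-0.01,0,0,0,0,0,0,-0.03,0,0,0,0,0,0,-0.055,0,0,0,0,0,0,-0.08,0,0,0,0,0,0,-0.11,0,0,0,0,0,0,-0.14,0,0,0,0,0,0,-0.165,0,0,0,0,0,0,-0.18,0,0,0,0]' 50
python3 - <<'E'
from h import *
plan([(.4995,-.294,.205,30.7),(.4995,-.294,.145,30.7)])
s=arm.observe();print(s["finger_force"],s["ft_force"])
E
```

```text
time: 56.2
position: [0.5629, -0.0605, 0.0219]
tool_rot: [180.0, 0.0, 175.6]
ft_force: [0.3, 0.0, 0.5]
opening: 0.661
finger_force: 0.0
time: 57.2
position: [0.5626, -0.0605, 0.0218]
tool_rot: [-180.0, 0.0, 175.6]
ft_force: [-1.0, -0.5, 2.4]
opening: 0.251
finger_force: 50.0
time: 58.2
position: [0.5628, -0.0601, 0.2039]
tool_rot: [180.0, 0.1, 175.6]
ft_force: [0.4, 0.9, -3.1]
opening: 0.25
finger_force: 50.0
at [ 0.5628 -0.0601  0.2039] rot [1.800e+02 1.000e-01 1.756e+02] t 58.2 j7 95.1 op 0.25
(0.4995, -0.294, 0.205, 30.7) -> [0.0452, -0.238, -0.0014] [0.0003, 0.0002, 0.1525] deg -54.9 len 0.242
(0.4995, -0.294, 0.145, 30.7) -> [0.0, -0.0, 0.06] [0.0, 0.0, 0.0] deg 0.0 len 0.06
49.99967683106661 [ 0.36157554  0.94455252 -3.05621633]
```

```bash
python3 -m creep '[0.002,-0.012,0,0,0,0.01,0,0.006,-0.032,0,0,0,0.025,0,0.011,-0.058,0,0,0,0.041,0,0.017,-0.088,0,0,0,0.059,0,0.022,-0.118,0,0,0,0.077,0,0.028,-0.148,0,0,0,0.095,0,0.034,-0.178,0,0,0,0.113,0,0.039,-0.205,0,0,0,0.131,0,0.043,-0.227,0,0,0,0.145,0,0.0452,-0.238,0,0,0,0.1525,0]' 50
python3 -m creep '[0,0,0,0,0,0,0,0,0,0.01,0,0,0,0,0,0,0.02,0,0,0,0,0,0,0.03,0,0,0,0,0,0,0.04,0,0,0,0,0,0,0.05,0,0,0,0,0,0,0.055,0,0,0,0,0,0,0.055,0,0,0,0,0,0,0.055,0,0,0,0,0,0,0.055,0,0,0,0]' 50
python3 - <<'E'
from h import *
plan([(.4995,-.294,.138,30.7)])
s=arm.observe();print(s["finger_force"],s["ft_force"])
im=arm.camera("top");si=arm.camera("side");cv2.imwrite("pics/close.png",np.hstack([cv2.resize(im[140:270,370:500],None,fx=3,fy=3),cv2.resize(si[230:360,290:420],None,fx=3,fy=3)]))
E
```

```text
time: 59.2
position: [0.4977, -0.296, 0.2016]
tool_rot: [-179.9, -0.0, 120.4]
ft_force: [-0.5, 0.3, -3.0]
opening: 0.245
finger_force: 50.0
time: 60.2
position: [0.4996, -0.2945, 0.1472]
tool_rot: [180.0, 0.0, 120.7]
ft_force: [0.3, 0.2, -2.4]
opening: 0.251
finger_force: 50.0
at [ 0.4996 -0.2945  0.1472] rot [180.    0.  120.7] t 60.2 j7 74.2 op 0.251
(0.4995, -0.294, 0.138, 30.7) -> [0.0005, 0.0002, 0.0092] [0.0001, 0.0001, -0.0] deg 0.0 len 0.009
49.999891044571996 [ 0.25436416  0.15602487 -2.38105738]
```

View pics/close.png

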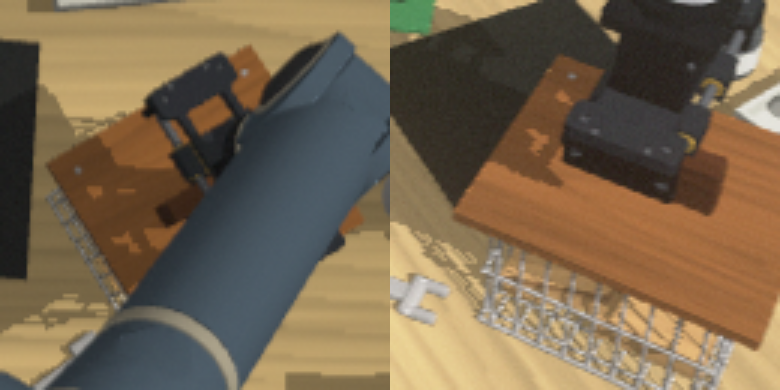

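The cover is level, about 8 mm above the rim and parallel to the basket's edges. I'll lower it, release and retreat.

```bash
python3 -m creep '[0,0,0.002,0,0,0,0,0,0,0.004,0,0,0,0,0,0,0.006,0,0,0,0,0,0,0.0075,0,0,0,0,0,0,0.0085,0,0,0,0,0,0,0.009,0,0,0,0,0,0,0.009,0,0,0,0,0,0,0.009,0,0,0,0,0,0,0.009,0,0,0,0,0,0,0.009,0,0,0,0]' 50
python3 -m creep '[0,0,0,0,0,0,0.7,0,0,0,0,0,0,0.7,0,0,0,0,0,0,0.7,0,0,0,0,0,0,0.7,0,0,0,0,0,0,0.7,0,0,0,0,0,0,0.7,0,0,0,0,0,0,0.7,0,0,0,0,0,0,0.7,0,0,0,0,0,0,0.7,0,0,0,0,0,0,0.7]' 50
python3 -m creep '[0,0,-0.01,0,0,0,0.7,0,0,-0.03,0,0,0,0.7,0,0,-0.06,0,0,0,0.7,0,0,-0.09,0,0,0,0.7,0,0,-0.12,0,0,0,0.7,0.04,0.03,-0.12,0,0,0,0.7,0.08,0.06,-0.12,0,0,0,0.7,0.12,0.09,-0.12,0,0,0,0.7,0.16,0.12,-0.12,0,0,0,0.7,0.19,0.14,-0.12,0,0,0,0.7]' 50
python3 -m creep '[0.02,0.01,0,0,0,0,0.7,0.05,0.03,0,0,0,0,0.7,0.08,0.05,0,0,0,0,0.7,0.1,0.07,0,0,0,0,0.7,0.12,0.08,0,0,0,0,0.7,0.12,0.08,0,0,0,0,0.7,0.12,0.08,0,0,0,0,0.7,0.12,0.08,0,0,0,0,0.7,0.12,0.08,0,0,0,0,0.7,0.12,0.08,0,0,0,0,0.7]' 50
python3 - <<'E'
from h import *
im=arm.camera("top");si=arm.camera("side");cv2.imwrite("pics/end.png",np.hstack([im[:,100:500],si[:,160:560]]))
roi=np.zeros(im.shape[:2],np.uint8);roi[140:270,380:490]=255
print(rects("top",hsv(im,(5,120,40),(15,255,170))&roi,.13,500))
plan([])
E
```

```text
time: 61.3
position: [0.4992, -0.2941, 0.1388]
tool_rot: [180.0, -0.0, 120.7]
ft_force: [-2.7, 1.5, 6.7]
opening: 0.25
finger_force: 50.0
time: 62.3
position: [0.4992, -0.2942, 0.1377]
tool_rot: [180.0, -0.0, 120.7]
ft_force: [0.0, 0.3, -0.1]
opening: 0.702
finger_force: 0.0
time: 63.3
position: [0.523, -0.0557, 0.2586]
tool_rot: [179.9, -0.0, 120.9]
ft_force: [0.0, -0.5, 0.2]
opening: 0.698
finger_force: 0.0
time: 64.3
position: [0.5302, 0.0835, 0.2579]
tool_rot: [180.0, 0.0, 120.6]
ft_force: [-0.1, 0.2, -0.4]
opening: 0.698
finger_force: 0.0
[(0.5006, -0.2942, 220, 190, np.float32(120.8), [437.0, 205.0])]
at [0.5302 0.084  0.2578] rot [180.   -0.  120.6] t 64.4 j7 24.3 op 0.7
```

View pics/end.png

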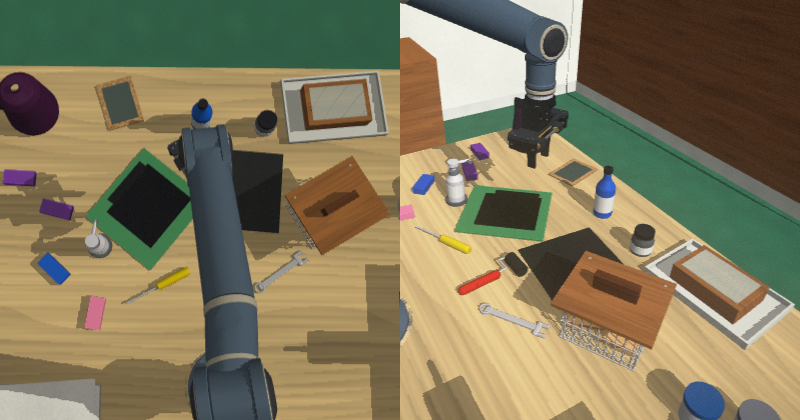

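The cover sits at (0.5006, -0.2942) with yaw 120.8°, matching the basket at (0.4995, -0.294) and 120.7°. The jar and squeeze bottle are upright, and the robot touches nothing.

```bash
python3 -c "
from station import arm
print(arm.job_done())"
```

```text
the job is handed in; nothing more can be done
None
```

I handed the job in at about 64 s: all four blocks are in the basket, the pump was pressed fully down and sprang back, the cover is back flat and square on the rim, and the ink jar and squeeze bottle are still upright.

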